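# Find the stamped crate and push it to the dispatch line

## Robot

A 7-joint arm with a two-finger parallel gripper is mounted at the origin on the work surface. World frame = base frame: x ahead of the robot, y to its left, z up, the work surface at z = 0. Lengths are in m, angles in rad, forces in N, time in s.
With the tool pointing down it reaches from about 0.425 to 0.925 m from the base axis. Payload 6.8 kg.
Tool frame: the origin (TCP) lies between the finger pads; the fingertips stand r.tip_extent ahead of it and the grasp point (between the pads) lies 5 mm behind it (r.tip_extent is the distance from the TCP to the fingertips, in m); y points along the fingers, x is the direction in which the jaws open and shut, and the axes are right-handed (so a half turn about y gives the same grasp; the last joint's range is limited). The gripper opens to 85 mm and grips with 20 to 120 N. Pads are 22 mm wide; open, the fingers measure 114 mm over their backs; the gripper's body (76 mm by 85 mm) begins 54 mm behind the grasp point. The pads swing forward as they close: fully open they stand 13 mm farther back than shut.
Start: joints at [-1.369, 0.477, 0.022, 1.555, -0.011, 1.109, -0.083], TCP at [0.206, 0.643, 0.245] pointing down, gripper open.
Joint ranges: [-2.96, 2.96], [-0.34, 2.1], [-1.41, 1.46], [0.24, 2.44], [-1.37, 4.51], [0.17, 1.92], [-2.96, 2.96]. Speed limits (rad/s): [2.39, 2.39, 3.14, 3.14, 3.14, 3.14, 3.14].

## Interface

Orientations are given as a rotation vector (axis times angle).
In Python, from bench import r gives the robot as it stands.
- The arm moves only by the tool send_rows, never from a script. Its argument "plan" is a list of rows, each a list of 5 numbers: the shift along the tool's x, y, z in cm, then the turn about the tool's y in degrees, then the opening, from 0 (shut) to 1 (fully open). In form: [[dx, dy, dz, spin, grip], ...]. A call has 1 to 12 rows; each row shifts and turns the commanded pose from where the row before left it, along the tool's axes as they then stand; what a row does not reach is not made up. A row lasts 1/8 s, in which the tool goes at most 62.5 mm and 10.7 degrees, less where a joint would pass 70% of its speed; a pose out of reach is approached as far as the arm can. A call is refused whole if a number of a shift passes 6.25 or a number of a turn 10.7, either way. A call with a gripper value outside its range is refused whole. The fingers move at their own pace and stop on an object; "force" is the grip in N (left out, the last holds). Time passes only in rows, so rows that do not move let the fingers close. It gives the time, the measured TCP pose, the force and the opening at its end, in the units of the state.
- r.get_obs(): the state, without advancing time (a new reading comes with each control period).
- r.grab_frame(name): name is "scene" or "side" or "wrist"; returns a dict with "image" (420x560x3 uint8, red, green, blue), "camera_matrix" (3x3 intrinsics, pixels), "D" ([k1, k2, p1, p2, k3] as OpenCV has them; the pictures are not rectified), "cam_to_world" (4x4, takes a point from camera to world coordinates). Camera axes: x right, y down, z forward; pixel columns grow to the right and rows downward; lengths in m; the calibration is good to about 2 mm. A picture is of the moment at which its call begins. There is no depth.
- r.hand_in(): hands the job in, once; it reports no verdict.
Trained networks look in the newest picture that a camera, given by its name, has taken for a name from the list of things; names that differ only in an ending like _2 or _b are one class to them, and where a whole thing is asked for, a point or a joint stands for the part that bears it (a point fixed in the world has none). Each returns a list of dicts, best first, with "p" (0 to 1); they miss things now and then, are a little off and sometimes report something else, mostly with a low value. They report only what shows in the picture. A call takes as long as a camera call. They do not tell look-alikes from the thing itself.
- r.recognise(camera, target): "rect" ([left, top, right, bottom] in pixels, round what is visible of it).
The state is a dict: "clock": time; "joints": joint angles; "qvel": joint speeds; "tau": joint torques, N m; "tcp_pos": TCP position; "orientation": TCP orientation; "contact_force": force on the tool from outside, world axes, zero at the start; "moment": the same for the moment, N m; "grip_width": finger opening in m.
Only numpy, scipy, OpenCV 4.12 (cv2) and the standard library are available. Lean on these libraries where they do the work, as an engineer would, in place of code of your own. Each camera call takes 0.05 s, during which the arm holds its last target.

## Task

One of the two crates behind the batten has a stamp burnt under it: find it by tipping each crate towards the robot with the fingertips, far side up to about 55 degrees so that its underside can be seen, for a moment, and letting it gently down again, the crate on the robot's left first, then the one on the right. Then push the stamped crate straight ahead along the bench until it stands flat and square across the dispatch line (the steel strip), with the strip under its middle. Do not lift, squeeze or drop a crate or tip it right over; leave the other crate at the batten and everything else on the bench as it is.

Things in the scene. Friction and masses are not known exactly. Their poses are not given: they have to be found in the camera images.
- crate_s: Plywood tray crate, 140 mm deep (x), 150 wide (y), 0.35-0.65 kg. Tall board on the robot's side, x -60 to -50, z 8 to 100; side and far walls 8 thick, tops 64 up; floor flat to x +5, then raked up 30 deg to the far wall. Tips towards the robot about a dowel, axis x -65, z 5 (see its near point). Origin: bottom centre. This one has the stamp underneath.
- crate_p: Plywood tray crate, 140 mm deep (x), 150 wide (y), 0.35-0.65 kg. Tall board on the robot's side, x -60 to -50, z 8 to 100; side and far walls 8 thick, tops 64 up; floor flat to x +5, then raked up 30 deg to the far wall. Tips towards the robot about a dowel, axis x -65, z 5 (see its near point). Origin: bottom centre. This one has no stamp.
- stamp (a point): Centre of the stamp, a dark burnt ring with a cross in it, 60 mm across, on the underside of the raked far part of one crate's floor (x +38 mm, 27 mm above the bench while the crate stands flat): unseen from above until that crate is tipped towards the robot; then it faces away from the robot.
- batten: Dark wooden batten screwed to the bench, 30 mm (own x) by 460 mm (own y), 12 mm high. Origin: centre of underside; own x points away from the robot, own y to its left. The crates stand along its far side (at most 7 mm from it), at own y about +130 and -130 mm.
- strip: The dispatch line: a dark steel strip let flush into the bench, 16 mm wide (own x) and 480 mm long (own y), parallel to the batten, 150 to 180 mm beyond its far side. Origin: its centre; own x points away from the robot. Nothing to bump over.
- crate_s_near (a point): Middle of the near (own -x) bottom edge of crate_s, at bench height while flat. A 10 mm dowel runs along this edge; the batten stops it, so pushing the tall board near its top towards the robot, from inside the crate, tips the crate over the dowel. It balances at about 70 degrees: below that it falls back flat if let go.
- crate_s_far (a point): Middle of the far (own +x) bottom edge of crate_s, at bench height while flat; rises when it is tipped.
- crate_p_near (a point): Middle of the near (own -x) bottom edge of crate_p, at bench height while flat. A 10 mm dowel runs along this edge; the batten stops it, so pushing the tall board near its top towards the robot, from inside the crate, tips the crate over the dowel. It balances at about 70 degrees: below that it falls back flat if let go.
- crate_p_far (a point): Middle of the far (own +x) bottom edge of crate_p, at bench height while flat; rises when it is tipped.
- finial: Bystander: turned wooden finial standing between the crates, 36 mm across, 80 mm high. Origin: centre of its underside.
- bobbin: Bystander: turned wooden bobbin standing near the dispatch line, between the two crates' ways to it, 40 mm across, 54 mm high. Origin: centre of its underside.
- bowl: Bystander: small wooden bowl, 100 mm across, 45 mm high, left of the crates. Origin: centre of its underside.
- glue: Bystander: white glue bottle, 54 mm across, 150 mm high, far left. Origin: centre of its underside.
- blank: Bystander: square wooden turning blank, 45 by 160 by 45 mm, right of the crates. Origin: centre of its underside.
- gouge: Bystander: hand tool with a dark wooden handle, 200 mm long, lying far right. Origin: centre of its underside.
Things that resemble listed ones, but are neither listed nor needed, are in the scene too. Leave any orange look-alike of the crate_s alone. Leave any yellow look-alike of the crate_p alone.

How it is judged:
On the way, in this order (a step that is already met when the one before it is completed fails the run):
1. the crate on the robot's left is tipped up at least 46 degrees towards the robot, the other flat (((y of crate_s in the frame of batten above 0 m and y of crate_p in the frame of batten below 0 m and angle between crate_s's own z axis and vertical above 0.8 rad and height (world z) of crate_s_far above 0.07 m and height (world z) of crate_s_near below 0.03 m and angle between crate_p's own z axis and vertical below 0.06 rad) or (y of crate_p in the frame of batten above 0 m and y of crate_s in the frame of batten below 0 m and angle between crate_p's own z axis and vertical above 0.8 rad and height (world z) of crate_p_far above 0.07 m and height (world z) of crate_p_near below 0.03 m and angle between crate_s's own z axis and vertical below 0.06 rad))), for 0.3 s.
2. the left crate is flat again and the right one is tipped up at least 46 degrees (((y of crate_s in the frame of batten above 0 m and y of crate_p in the frame of batten below 0 m and angle between crate_p's own z axis and vertical above 0.8 rad and height (world z) of crate_p_far above 0.07 m and height (world z) of crate_p_near below 0.03 m and angle between crate_s's own z axis and vertical below 0.06 rad) or (y of crate_p in the frame of batten above 0 m and y of crate_s in the frame of batten below 0 m and angle between crate_s's own z axis and vertical above 0.8 rad and height (world z) of crate_s_far above 0.07 m and height (world z) of crate_s_near below 0.03 m and angle between crate_p's own z axis and vertical below 0.06 rad))), for 0.3 s.
3. both crates stand flat again, not yet at the line (angle between each of crate_s, crate_p's own z axis and vertical below 0.06 rad and x of crate_s in the frame of strip below -0.04 m), for 0.1 s.
At the end, for the whole second after the job is handed in: The stamped crate stands flat and still across the dispatch line, its middle within 30 mm of the strip's centre line and turned less than 0.2 rad from it, between the strip's ends; the other crate stands flat within 50 mm of where it began (x of crate_s in the frame of strip between -0.03 and 0.03 m and y of crate_s in the frame of strip between -0.2 and 0.2 m and angle between the x axis of crate_s and the x axis of strip, either way round below 0.2 rad and angle between each of crate_s, crate_p's own z axis and vertical below 0.06 rad and height (world z) of each of crate_s, crate_p below 0.01 m and distance of crate_p from where it was at the start of the episode below 0.05 m and linear speed of each of crate_s, crate_p below 0.02 m/s); the robot touches nothing.
It fails at once if a crate is lifted clear of the bench (height (world z) of each of crate_s_near, crate_s_far above 0.03 m or height (world z) of each of crate_p_near, crate_p_far above 0.03 m).
It fails at once if a crate is tipped right over (more than 74 degrees) (angle between any of crate_s, crate_p's own z axis and vertical above 1.3 rad).
It fails at once if a crate is dropped back instead of being let down gently (it turns faster than 4.5 rad/s) (angular speed of any of crate_s, crate_p above 4.5 rad/s).
It fails at once if a crate is squeezed or pressed hard (over 35 N) (contact force between any of the arm, the fingers and crate_s above 35 N or contact force between any of the arm, the fingers and crate_p above 35 N).
It fails at once if another thing on the bench is disturbed (moved over 25 mm) (distance of any of finial, bobbin, bowl, glue, blank, gouge from where it was at the start of the episode above 0.025 m).
It also fails if it takes over 70 s, if anything falls off the work surface, if the arm or the gripper's body presses on something with over 40 N, if the wrist force passes 120 N, or if a joint passes its speed limit or range.

## Working session

There is one attempt and no reset: what is moved stays moved. The work goes in short steps, Python scripts to look and compute and a tool call to move; the robot and the scene stay as the last step left them, time stands still between calls to the robot, and variables do not carry over. Pictures are saved under pics/ and viewed, and the job is handed in when it is done.

Besides the shell and the picture viewer there is one more tool, called as name(argument=value, ...) on one line, values as JSON. send_rows: Moves the arm, as the interface text tells. Its arguments: {"type":"object","properties":{"plan":{"type":"array","items":{"type":"array","items":{"type":"number"}}},"force":{"type":"number"}},"required":["plan"]}

```bash
ls; mkdir -p pics; python3 - <<'E'
from bench import r
import cv2
o=r.get_obs(); print(o); print(r.tip_extent)
for n in("scene","side","wrist"):
    f=r.grab_frame(n); cv2.imwrite(f"pics/{n}0.png",f["image"][:,:,::-1]); print(n,f["camera_matrix"],f["D"],f["cam_to_world"])
    if n!="wrist":
        for t in("crate_s","crate_p","batten","strip","finial","bobbin","bowl","glue","blank","gouge"):
            print(t,[(x["rect"],round(x["p"],2)) for x in r.recognise(n,t)][:4])
E
```

```text
pics
{'clock': 0.0, 'joints': array([-1.36908312,  0.47777129,  0.02234247,  1.55644585, -0.01151659,
        1.10930856, -0.08308429]), 'qvel': array([-0.00075252, -0.00049362,  0.00168952, -0.00025625, -0.00064947,
        0.00075296,  0.00099301]), 'tau': array([-6.15575536e-04, -5.96464384e+01,  1.60748642e+00, -2.81184125e+01,
        1.24319899e-02,  9.44002066e-03, -3.07556536e-05]), 'tcp_pos': array([0.20563136, 0.64232131, 0.24434743]), 'orientation': array([-1.34116297, -0.97705024,  0.97934685]), 'contact_force': array([-0.02404615, -0.06691069,  0.64969828]), 'moment': array([-0.05921815, -0.01219431, -0.00496489]), 'grip_width': 0.08567661775164023}
0.014
scene [[460.81859996   0.         272.05158189]
 [  0.         460.81859996 212.15086969]
 [  0.           0.           1.        ]] [0.03703129 0.         0.         0.         0.        ] [[ 0.8325938   0.43237514 -0.34617813  0.93340372]
 [ 0.55363684 -0.63098071  0.54346075 -0.66252533]
 [ 0.0165472  -0.64413902 -0.76472944  0.94685723]
 [ 0.          0.          0.          1.        ]]
crate_s [([287.2, 146.1, 363
[... 1722 characters left out ...]
41.4, 231.7], 0.79)]
bowl [([201.6, 308.7, 250.3, 348.6], 0.88)]
glue [([144.9, 276.7, 175.4, 323.8], 0.72), ([260.4, 175.8, 304.2, 308.0], 0.65)]
blank [([280.5, 123.2, 310.1, 165.6], 0.73)]
gouge [([225.5, 150.0, 264.0, 155.8], 0.73)]
wrist [[309.22649039   0.         278.1568896 ]
 [  0.         309.22649039 210.1559466 ]
 [  0.           0.           1.        ]] [-0.07067034  0.          0.          0.          0.        ] [[ 3.04854113e-01  9.14500422e-01  2.65994261e-01  1.37571918e-01]
 [ 9.52399006e-01 -2.92628800e-01 -8.54664807e-02  6.64371591e-01]
 [-3.21551284e-04  2.79387478e-01 -9.60178386e-01  3.73863350e-01]
 [ 0.00000000e+00  0.00000000e+00  0.00000000e+00  1.00000000e+00]]
```

View pics/scene0.png

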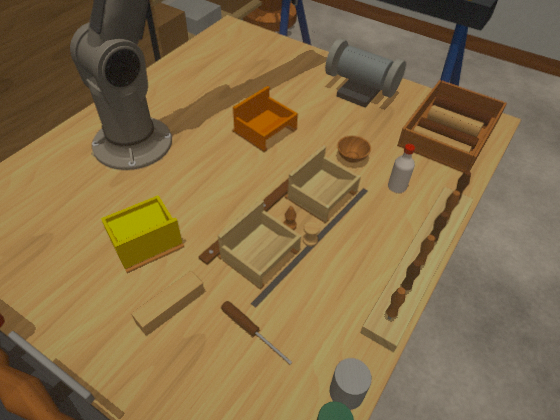

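View pics/side0.png

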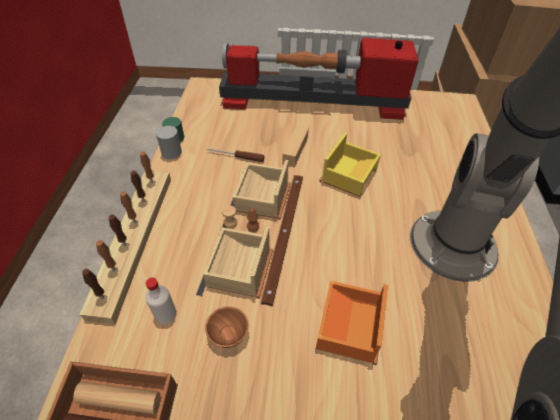

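View pics/wrist0.png

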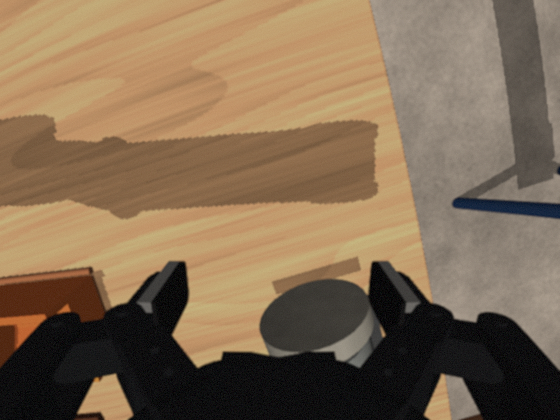

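The plywood crates are at scene (323,185), the robot's left, and (258,245), the right; they stand along the dark batten. The orange (265,120) and yellow (142,232) ones are the look-alikes. Next come enlarged crops for corner measurement.

```bash
python3 - <<'E'
import cv2
a=cv2.imread("pics/scene0.png")[130:320,190:390]; cv2.imwrite("pics/sc_c.png",cv2.resize(a,None,fx=3,fy=3,interpolation=cv2.INTER_CUBIC)[:600])
a=cv2.imread("pics/side0.png")[150:310,185:325]; cv2.imwrite("pics/si_c.png",cv2.resize(a,None,fx=3.7,fy=3.7,interpolation=cv2.INTER_CUBIC))
E
```

```text
(no output)
```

View pics/sc_c.png

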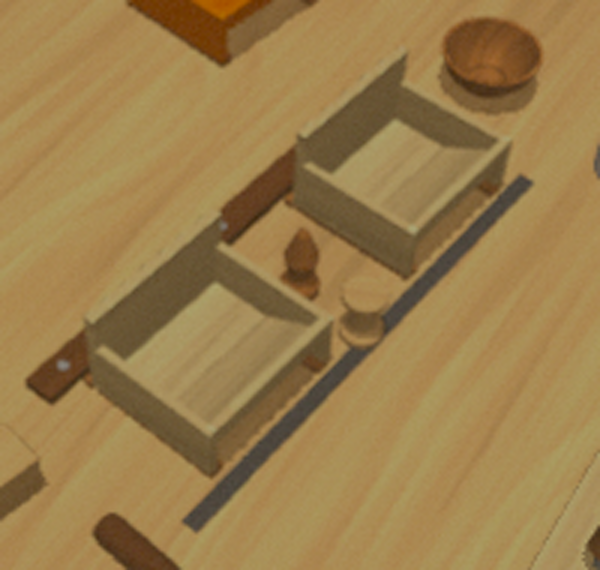

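View pics/si_c.png

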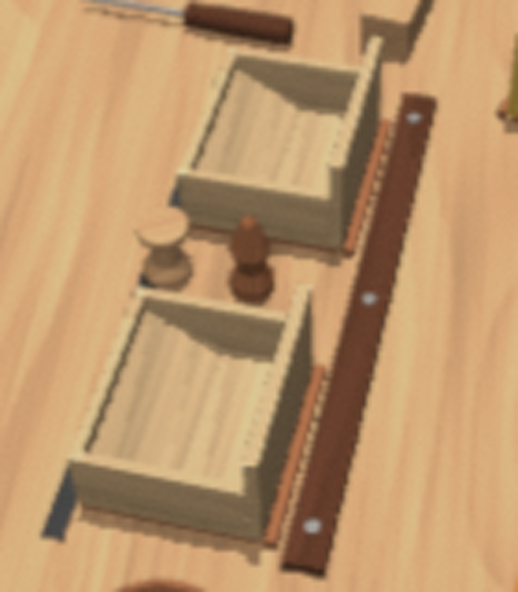

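```bash
cat > h.py <<'E'
import numpy as np,cv2
from scipy.optimize import least_squares
def cal(f): return f["camera_matrix"],f["D"],f["cam_to_world"]
def proj(c,P):
    K,D,T=c; W=np.linalg.inv(T)
    return cv2.projectPoints(np.asarray(P,float).reshape(-1,1,3),cv2.Rodrigues(W[:3,:3])[0],W[:3,3],K,np.array(D))[0].reshape(-1,2)
def ray(c,uv,z):
    K,D,T=c
    n=cv2.undistortPoints(np.array(uv,float).reshape(-1,1,2),K,np.array(D)).reshape(-1,2)
    d=np.c_[n,np.ones(len(n))]@T[:3,:3].T; o=T[:3,3]
    return o+d*((z-o[2])/d[:,2])[:,None]
def pose(x,P): # x,y,yaw
    c,s=np.cos(x[2]),np.sin(x[2]); P=np.asarray(P,float)
    return np.c_[x[0]+c*P[:,0]-s*P[:,1],x[1]+s*P[:,0]+c*P[:,1],P[:,2]]
def fit(obs,x0): # obs: list of (cal, pts3, uv)
    f=lambda x: np.concatenate([(proj(c,pose(x,P))-uv).ravel() for c,P,uv in obs])
    s=least_squares(f,x0,loss='soft_l1'); return s.x,f(s.x).reshape(-1,2)
E
python3 - <<'E'
from h import *; from bench import r
np.set_printoptions(precision=3,suppress=True)
S=cal(r.grab_frame("scene"));D=cal(r.grab_frame("side"))
sc=lambda L:np.array(L)/3+[190,130]; si=lambda L:np.array(L)/3.7+[185,150]
st=ray(S,sc([(528,183),(192,525)]),0); print("strip",st,st.mean(0)); v=st[0]-st[1]; print(np.linalg.norm(v),"yaw",np.arctan2(-v[0],v[1]))
b=ray(D,si([(307,570),(421,97)]),.012); v=b[0]-b[1];print("batten",b,b.mean(0),np.linalg.norm(v),np.arctan2(-v[0],v[1]))
P=np.array([[-.055,.075,.1],[-.055,-.075,.1],[.066,-.071,.064],[.066,.071,.064]])
for n,a,bb in (("L",[(405,52),(298,135),(413,232),(510,143)],[(250,464),(308,287),(138,290),(78,460)]),("R",[(221,217),(88,322),(212,430),(332,320)],[(336,166),(376,40),(236,57),(182,173)])):
    p,e=fit([(S,P,sc(a)),(D,P,si(bb))],[.6,0,0]); print(n,p,"\n",e.T)
for n,cx,z,rect in(("finial",S,.0,(291,233)),("finial",D,0,(253,230)),("bobbin",S,0,(311,244)),("bobbin",D,0,(230,230))):
    print(n,ray(cx,[rect],z))
E
```

```text
strip [[ 0.679  0.224  0.   ]
 [ 0.625 -0.245 -0.   ]] [ 0.652 -0.01  -0.   ]
0.4717173889259421 yaw -0.11562157327246436
batten [[ 0.496  0.242  0.012]
 [ 0.449 -0.215  0.012]] [0.472 0.014 0.012] 0.4595510414300636 -0.10228724578751516
L [ 0.581  0.139 -0.118] 
 [[-0.883  0.357 -0.604 -1.807 -0.871 -1.551 -0.104 -1.475]
 [-2.188 -0.574 -1.313 -1.681  0.027 -1.246 -0.054 -1.679]]
R [ 0.554 -0.121 -0.125] 
 [[-0.846  0.158 -0.616 -1.292 -1.539 -1.007 -2.119 -0.97 ]
 [-2.688 -1.182 -0.146 -1.166  0.291 -1.152 -1.885 -0.728]]
finial [[ 0.584 -0.021  0.   ]]
finial [[0.565 0.007 0.   ]]
bobbin [[ 0.645 -0.022  0.   ]]
bobbin [[0.63  0.014 0.   ]]
```

```bash
python3 - <<'E'
from h import *; from bench import r
from scipy.spatial.transform import Rotation as R
np.set_printoptions(precision=3,suppress=True)
f=r.grab_frame("scene");S=cal(f);o=r.get_obs(); M=R.from_rotvec(o["orientation"]).as_matrix();print(M)
print(proj(S,[o["tcp_pos"]]), o["clock"])
g=r.grab_frame("side");D=cal(g)
P=np.array([[-.055,.075,.1],[-.055,-.075,.1],[.066,-.071,.064],[.066,.071,.064]])
B=np.array([[-.07,.075,0],[-.07,-.075,0],[.07,-.075,0],[.07,.075,0]])
for n,c,ff in(("sc",S,f),("si",D,g)):
    im=ff["image"][:,:,::-1].copy()
    for p in((.581,.139,-.115),(.554,-.121,-.115)):
        for q in(P,B): cv2.polylines(im,[np.int32(np.round(proj(c,pose(p,q))*16))],True,(0,0,255),1,shift=4)
    Bt=np.array([[-.015,-.23,.012],[.015,-.23,.012],[.015,.23,.012],[-.015,.23,.012]])
    cv2.polylines(im,[np.int32(np.round(proj(c,pose((.472,.012,-.11),Bt))*16))],True,(255,0,0),1,shift=4)
    St=np.array([[-.008,-.24,0],[.008,-.24,0],[.008,.24,0],[-.008,.24,0]])
    cv2.polylines(im,[np.int32(np.round(proj(c,pose((.652,-.01,-.112),St))*16))],True,(0,255,0),1,shift=4)
    a=im[130:325,190:390] if n=="sc" else im[150:315,185:325]
    cv2.imwrite(f"pics/ov_{n}.png",cv2.resize(a,None,fx=3,fy=3,interpolation=cv2.INTER_CUBIC))
E
```

```text
[[ 0.305  0.    -0.952]
 [ 0.952  0.     0.305]
 [ 0.    -1.    -0.   ]]
[[304.709  -0.716]] 1.3
```

View pics/ov_sc.png

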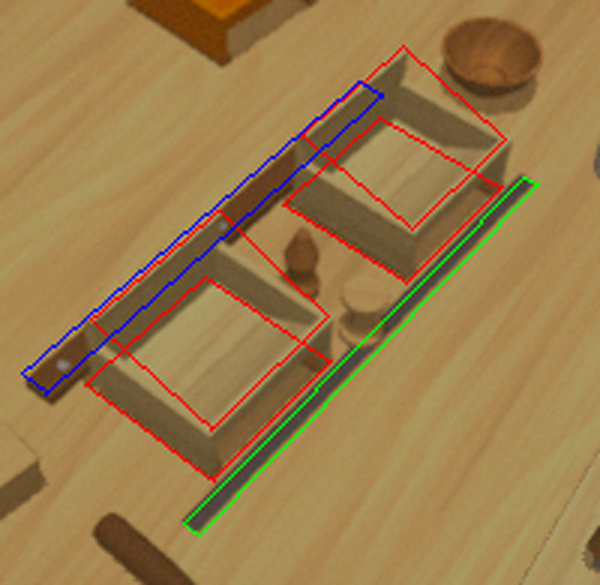

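View pics/ov_si.png

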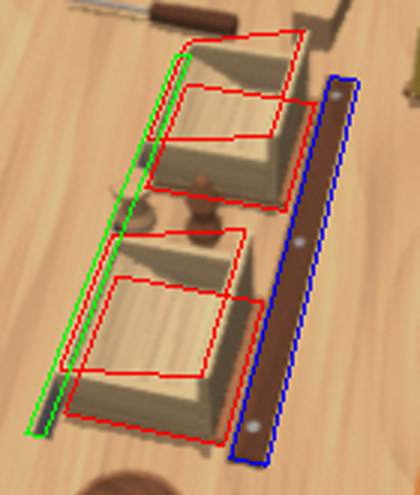

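send_rows(plan=[[-3.1,0,-4.1,0,0.5],[-3.1,0,-4.1,0,0.5],[-3.1,0,-4.1,0,0.5],[-3.1,0,-4.1,0,0.5],[-3.1,0,-4.1,0,0.5],[-3.1,0,-4.1,0,0.5],[-3.1,0,-4.1,0,0.5],[-3.1,0,-4.1,0,0.5],[-3.1,0,-4.1,0,0.5],[-3.1,0,-4.1,0,0.5],[-3.1,0,-4.1,0,0.5],[-2.8,0,-3.6,0,0.5]])

```text
clock: 2.85
tcp_pos: [0.5581, 0.1412, 0.2456]
orientation: [-1.341, -0.978, 0.977]
contact_force: [0.1, 0.0, -0.6]
grip_width: 0.0428
```

send_rows(plan=[[0,0,0,-6,0.5],[0,0,0,-5.5,0.5],[0,0,0,0,0.5],[0,0,0,0,0.5]])

```text
clock: 3.35
tcp_pos: [0.5571, 0.1431, 0.2454]
orientation: [-1.259, -1.127, 1.127]
contact_force: [0.6, 0.7, 0.2]
grip_width: 0.0425
```

```bash
cat >> h.py <<'E'
from scipy.spatial.transform import Rotation as Rr
def snap(r,tag,names=("scene","side","wrist")):
    o=r.get_obs(); M=Rr.from_rotvec(o["orientation"]).as_matrix()
    print("t",o["clock"],"tcp",o["tcp_pos"].round(4),"z",M[:,2].round(3),"y",M[:,1].round(3),"F",o["contact_force"].round(2),"w",round(o["grip_width"],4))
    for n in names:
        f=r.grab_frame(n); cv2.imwrite(f"pics/{n}{tag}.png",np.ascontiguousarray(f["image"][:,:,::-1]))
    return o,M
E
python3 - <<'E'
from h import *; from bench import r
snap(r,"1"); print(r.tip_extent)
a=cv2.imread("pics/scene1.png")[60:300,180:400];b=cv2.imread("pics/side1.png")[120:330,150:360]
a=cv2.resize(a,(400,436));b=cv2.resize(b,(400,400));cv2.imwrite("pics/both1.png",np.hstack([a[:400],b]))
E
```

```text
t 3.35 tcp [0.5571 0.1431 0.2454] z [-0.994  0.11  -0.   ] y [ 0.  0. -1.] F [0.62 0.69 0.17] w 0.0425
0.014
```

View pics/both1.png

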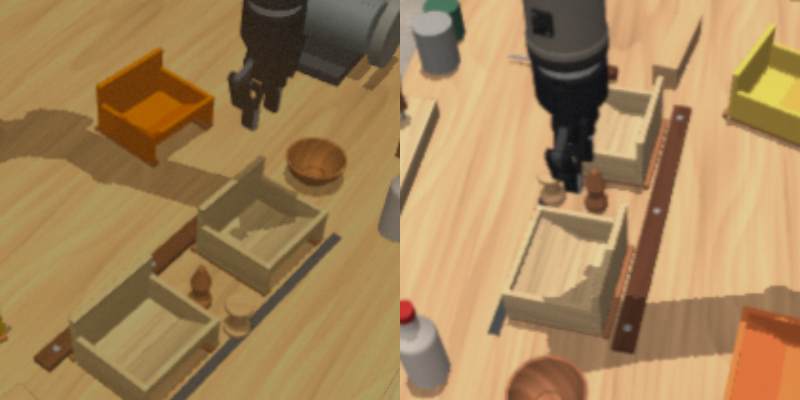

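View pics/wrist1.png

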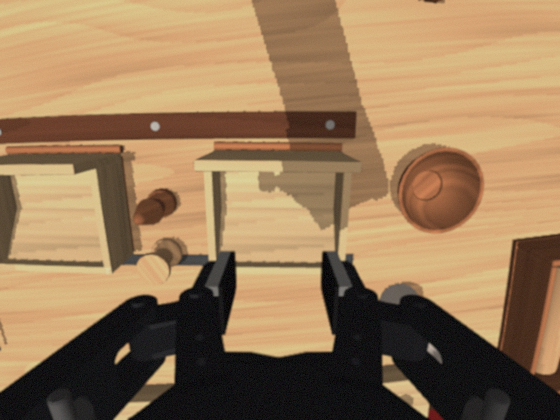

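The wrist view shows the left crate square under the fingers: walls at columns 205–350, fingers centred at 278. Going down inside it.

send_rows(plan=[[0,4,0,0,0.5],[0,4,0,0,0.5],[0,4,0,0,0.5],[0,2,0,0,0.5],[0,1.3,0,0,0.5],[0,0,0.3,0,0.5],[0,0,0.3,0,0.5],[0,0,0,0,0.5]])

```text
clock: 4.5
tcp_pos: [0.5514, 0.144, 0.0933]
orientation: [-1.259, -1.13, 1.127]
contact_force: [-0.2, 0.6, -0.4]
grip_width: 0.0427
```

```bash
cat > v.py <<'E'
import sys
from h import *; from bench import r
np.set_printoptions(precision=4,suppress=True)
t=sys.argv[1]; snap(r,t)
a=cv2.imread(f"pics/scene{t}.png")[120:320,180:400];b=cv2.imread(f"pics/side{t}.png")[120:330,170:370]
cv2.imwrite(f"pics/b{t}.png",np.hstack([cv2.resize(a,(440,400)),cv2.resize(b,(360,400))]))
E
python3 v.py 2
```

```text
t 4.5 tcp [0.5514 0.144  0.0933] z [-0.994  0.109 -0.001] y [ 0.001  0.001 -1.   ] F [-0.19  0.56 -0.41] w 0.0427
```

View pics/b2.png

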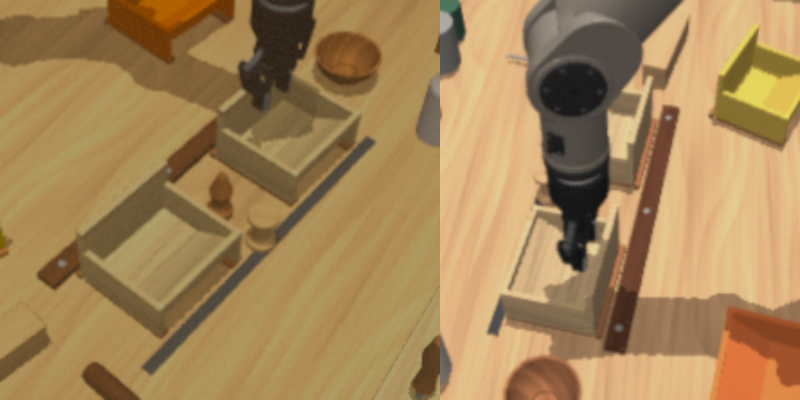

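View pics/wrist2.png

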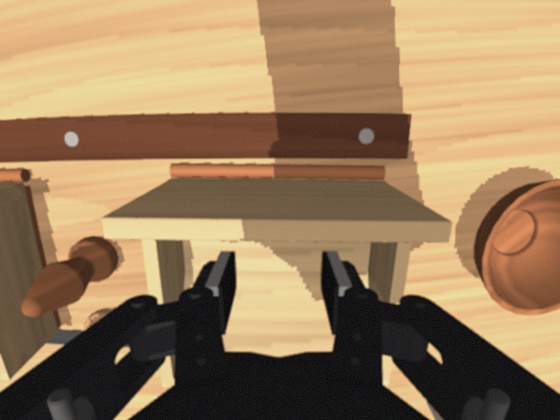

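send_rows(plan=[[0,0,0.4,0,0.5],[0,0,0.3,0,0.5],[0,0,0.2,0,0.5],[0,0,0.2,0,0.5],[0,0,0,0,0.5]])

```text
clock: 5.28
tcp_pos: [0.5402, 0.1448, 0.0923]
orientation: [-1.259, -1.128, 1.128]
contact_force: [-0.6, -0.4, -0.5]
grip_width: 0.0429
```

send_rows(plan=[[0,0,0.2,0,0.5],[0,0,0.2,0,0.5],[0,0,0,0,0.5]])

```text
clock: 5.65
tcp_pos: [0.5364, 0.1453, 0.0924]
orientation: [-1.259, -1.129, 1.128]
contact_force: [1.6, -0.6, -0.2]
grip_width: 0.0424
```

send_rows(plan=[[0,0,0.2,0,0.5],[0,0,0.2,0,0.5],[0,0,0,0,0.5]])

```text
clock: 6.02
tcp_pos: [0.5328, 0.1457, 0.0928]
orientation: [-1.26, -1.13, 1.127]
contact_force: [4.1, -1.1, 2.2]
grip_width: 0.0427
```

send_rows(plan=[[0,0,0.2,0,0.5],[0,0,0.2,0,0.5],[0,0,0,0,0.5]])

```text
clock: 6.4
tcp_pos: [0.5281, 0.1463, 0.0923]
orientation: [-1.259, -1.129, 1.129]
contact_force: [3.1, -0.2, 3.9]
grip_width: 0.0429
```

```bash
python3 v.py 3
```

```text
t 6.4 tcp [0.5281 0.1463 0.0923] z [-0.994  0.109  0.   ] y [-0.  0. -1.] F [ 3.09 -0.18  3.86] w 0.0429
```

View pics/wrist3.png

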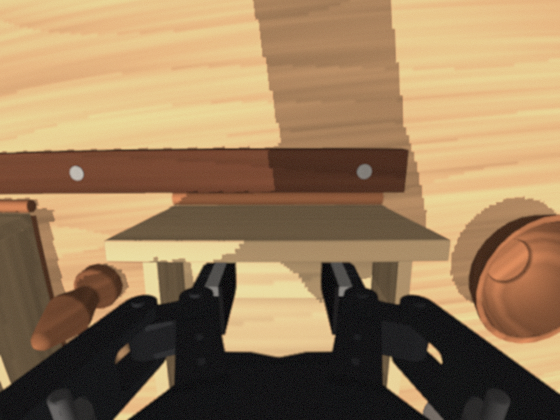

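View pics/b3.png

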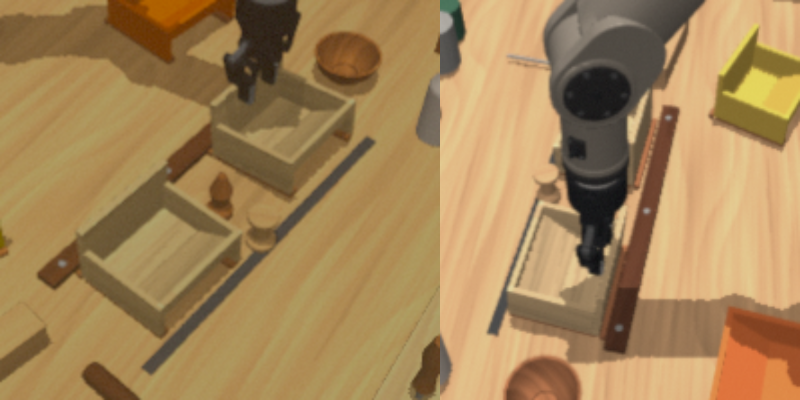

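send_rows(plan=[[0,-0.05,0.5,0,0.5],[0,-0.03,0.5,0,0.5],[0,0,0.5,0,0.5],[0,0.05,0.5,0,0.5],[0,0.08,0.5,0,0.5],[0,0.1,0.5,0,0.5],[0,0.14,0.5,0,0.5],[0,0.17,0.48,0,0.5],[0,0,0,0,0.5]])

```text
clock: 7.68
tcp_pos: [0.488, 0.1505, 0.0875]
orientation: [-1.258, -1.128, 1.129]
contact_force: [2.7, -1.2, 0.8]
grip_width: 0.043
```

```bash
python3 v.py 4
```

```text
t 7.675 tcp [0.488  0.1505 0.0875] z [-0.994  0.108  0.001] y [-0.001 -0.    -1.   ] F [ 2.68 -1.15  0.78] w 0.043
```

View pics/b4.png

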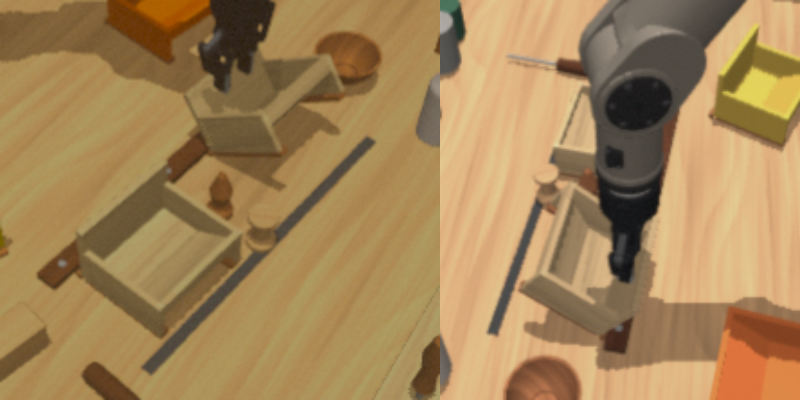

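View pics/wrist4.png

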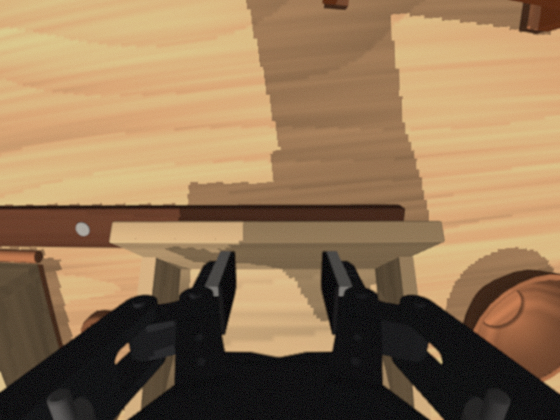

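send_rows(plan=[[0,0.2,0.47,0,0.5],[0,0.23,0.46,0,0.5],[0,0.26,0.44,0,0.5],[0,0.29,0.42,0,0.5],[0,0.32,0.4,0,0.5],[0,0.17,0.2,0,0.5],[0,0,0,0,0.5]])

```text
clock: 8.7
tcp_pos: [0.4645, 0.1531, 0.0728]
orientation: [-1.258, -1.128, 1.129]
contact_force: [-0.2, -0.0, 1.1]
grip_width: 0.0431
```

```bash
python3 v.py 5
```

```text
t 8.7 tcp [0.4645 0.1531 0.0728] z [-0.994  0.109  0.001] y [-0.001 -0.    -1.   ] F [-0.16 -0.    1.09] w 0.0431
```

View pics/b5.png

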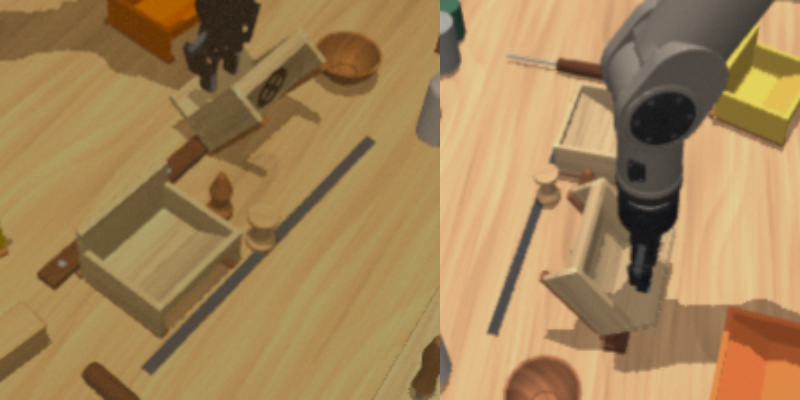

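The stamp (ring with cross) shows under the left crate at (270,85) in this crop. Next I check the tilt with overlays.

```bash
python3 - <<'E'
from h import *; from bench import r
f=r.grab_frame("scene");c=cal(f); out=[]
W=[[.07,-.075,.064],[.07,.075,.064],[.07,.075,.0],[.07,-.075,.0],[.07,-.075,.064],[-.05,-.075,.064]]
for th in (46,52,58):
    im=f["image"][:,:,::-1].copy(); t=np.radians(th)
    P=np.array(W); X=P[:,0]+.065; Z=P[:,2]-.005
    Q=np.c_[X*np.cos(t)-Z*np.sin(t)+.020, P[:,1]+.138, X*np.sin(t)+Z*np.cos(t)+.005]
    cv2.polylines(im,[np.int32(proj(c,pose((.475,.012,-.11),Q))*16)],False,(0,0,255),1,shift=4)
    out.append(cv2.resize(im[120:210,250:350],None,fx=2.6,fy=2.6,interpolation=cv2.INTER_CUBIC))
cv2.imwrite("pics/tilt5.png",np.hstack(out))
E
```

```text
(no output)
```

View pics/tilt5.png

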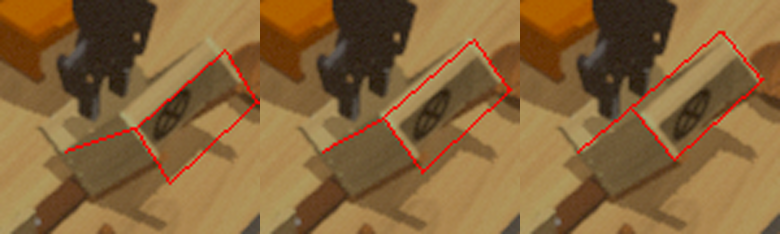

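Panel 2 fits, so the tilt is about 53° and has been held long enough. I let it down along the same arc.

send_rows(plan=[[0,0,0,0,0.5],[0,0,0,0,0.5],[0,-0.17,-0.2,0,0.5],[0,-0.32,-0.4,0,0.5],[0,-0.29,-0.42,0,0.5],[0,-0.26,-0.44,0,0.5],[0,-0.23,-0.46,0,0.5],[0,-0.2,-0.47,0,0.5],[0,-0.17,-0.48,0,0.5],[0,-0.14,-0.5,0,0.5]])

```text
clock: 10.15
tcp_pos: [0.499, 0.1495, 0.091]
orientation: [-1.259, -1.129, 1.128]
contact_force: [1.6, -0.4, 3.2]
grip_width: 0.0423
```

send_rows(plan=[[0,-0.1,-0.5,0,0.5],[0,-0.08,-0.5,0,0.5],[0,-0.05,-0.5,0,0.5],[0,0,-0.5,0,0.5],[0,0.03,-0.4,0,0.5],[0,0.05,-0.3,0,0.5],[0,0,-0.3,0,0.5],[0,0,-0.3,0,0.5],[0,0,-0.3,0,0.5],[0,0,-0.3,0,0.5],[0,0,-0.5,0,0.5]])

```text
clock: 11.52
tcp_pos: [0.5411, 0.1445, 0.0918]
orientation: [-1.257, -1.126, 1.13]
contact_force: [-0.6, -0.3, -0.0]
grip_width: 0.0426
```

```bash
python3 v.py 6
```

```text
t 11.525 tcp [0.5411 0.1445 0.0918] z [-0.994  0.109  0.003] y [-0.003 -0.    -1.   ] F [-0.63 -0.26 -0.05] w 0.0426
```

View pics/b6.png

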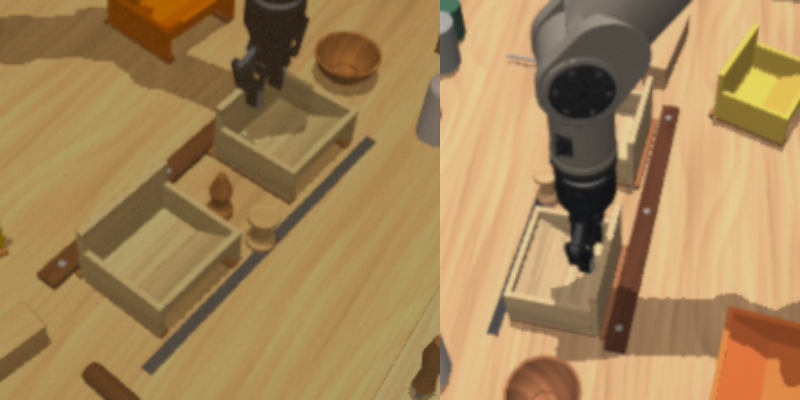

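View pics/wrist6.png

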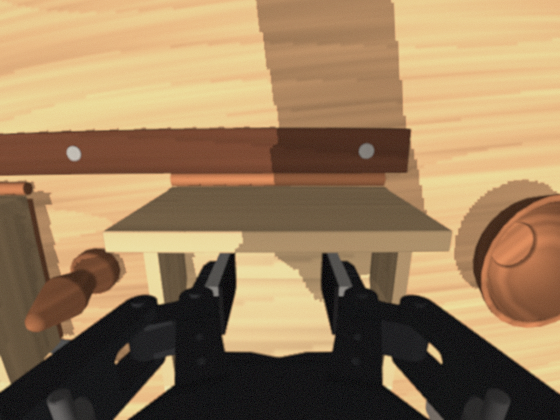

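send_rows(plan=[[0,-4,-0.5,0,0.5],[0,-4,-0.5,0,0.5],[-4,-1,-0.5,0,0.5],[-5,0,0,0,0.5],[-5,0,0,0,0.5],[-5,0,0,0,0.5],[-5,0,0,0,0.5],[-2.2,0,0,0,0.5],[0,0,0,0,0.5],[0,0,0,0,0.5]])

```text
clock: 12.92
tcp_pos: [0.5286, -0.1159, 0.1821]
orientation: [-1.257, -1.13, 1.129]
contact_force: [0.1, -1.5, -0.5]
grip_width: 0.0425
```

```bash
python3 v.py 7
```

```text
t 12.925 tcp [ 0.5286 -0.1159  0.1821] z [-0.994  0.107  0.001] y [-0.     0.001 -1.   ] F [ 0.13 -1.51 -0.52] w 0.0425
```

View pics/wrist7.png

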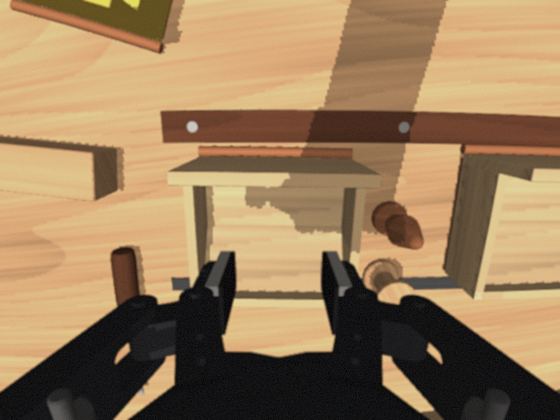

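```bash
python3 - <<'E'
from h import *; from bench import r
c=cal(r.grab_frame("wrist"))
for z,uv in((0.0,[(162,48),(168,25)]),(.1,[(168,172),(380,172)]),(.1,[(190,186),(360,186)])):
    p=ray(c,uv,z); d=p-[.474,.012,0]; print(p.round(4), (d[:,0]*.994-d[:,1]*.11).round(4),(d[:,0]*.11+d[:,1]*.994).round(4))
E
```

```text
[[ 0.3792 -0.2091  0.    ]
 [ 0.3602 -0.1999 -0.    ]] [-0.0699 -0.0898] [-0.2302 -0.2232]
[[ 0.4831 -0.1878  0.1   ]
 [ 0.4987 -0.042   0.1   ]] [0.031  0.0305] [-0.1976 -0.051 ]
[[ 0.4945 -0.1743  0.1   ]
 [ 0.5072 -0.0563  0.1   ]] [0.0409 0.0405] [-0.1829 -0.0642]
```

send_rows(plan=[[0,4,0,0,0.5],[0,3,0,0,0.5],[0,2,0,0,0.5],[0,0,0.4,0,0.5],[0,0,0.4,0,0.5],[0,0,0.3,0,0.5],[0,0,0,0,0.5]])

```text
clock: 14.0
tcp_pos: [0.5178, -0.1162, 0.0931]
orientation: [-1.26, -1.129, 1.128]
contact_force: [-0.5, 0.4, 0.1]
grip_width: 0.0425
```

send_rows(plan=[[0,0,0.2,0,0.5],[0,0,0.2,0,0.5],[0,0,0,0,0.5]])

```text
clock: 14.38
tcp_pos: [0.5135, -0.1158, 0.0923]
orientation: [-1.259, -1.128, 1.128]
contact_force: [0.0, -0.1, -0.9]
grip_width: 0.043
```

send_rows(plan=[[0,0,0.2,0,0.5],[0,0,0.2,0,0.5],[0,0,0,0,0.5]])

```text
clock: 14.75
tcp_pos: [0.5097, -0.1154, 0.0923]
orientation: [-1.259, -1.129, 1.128]
contact_force: [1.9, -0.0, -0.7]
grip_width: 0.043
```

send_rows(plan=[[0,0,0.2,0,0.5],[0,0,0.2,0,0.5],[0,0,0,0,0.5]])

```text
clock: 15.12
tcp_pos: [0.5063, -0.115, 0.0927]
orientation: [-1.26, -1.13, 1.128]
contact_force: [3.4, -0.4, 2.0]
grip_width: 0.0428
```

```bash
python3 v.py 8
```

```text
t 15.125 tcp [ 0.5063 -0.115   0.0927] z [-0.994  0.109 -0.001] y [ 0.001 -0.    -1.   ] F [ 3.36 -0.41  1.97] w 0.0428
```

View pics/wrist8.png

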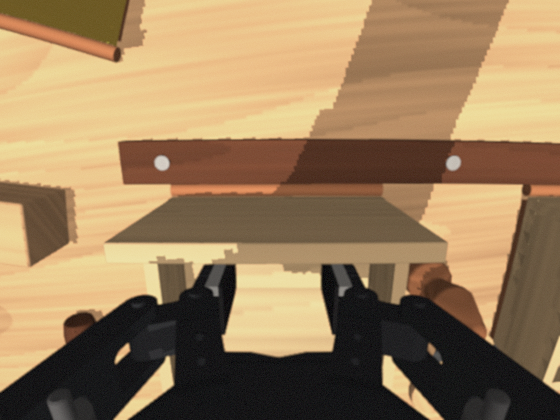

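View pics/b8.png

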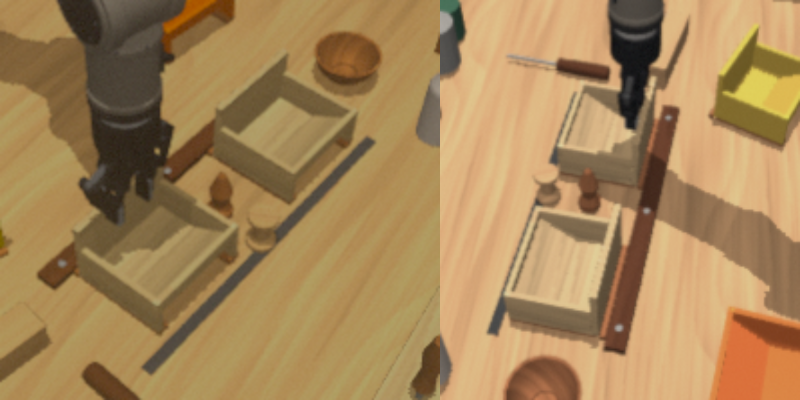

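send_rows(plan=[[0,0,0.2,0,0.5],[0,0,0.2,0,0.5],[0,-0.05,0.5,0,0.5],[0,-0.03,0.5,0,0.5],[0,0,0.5,0,0.5],[0,0.05,0.5,0,0.5],[0,0.08,0.5,0,0.5],[0,0.1,0.5,0,0.5],[0,0.14,0.5,0,0.5],[0,0.17,0.48,0,0.5],[0,0,0,0,0.5]])

```text
clock: 16.65
tcp_pos: [0.4614, -0.1101, 0.0875]
orientation: [-1.258, -1.128, 1.129]
contact_force: [1.4, -0.4, 1.1]
grip_width: 0.0426
```

```bash
python3 v.py 9
```

```text
t 16.65 tcp [ 0.4614 -0.1101  0.0875] z [-0.994  0.109  0.001] y [-0.001  0.    -1.   ] F [ 1.39 -0.4   1.14] w 0.0426
```

View pics/b9.png

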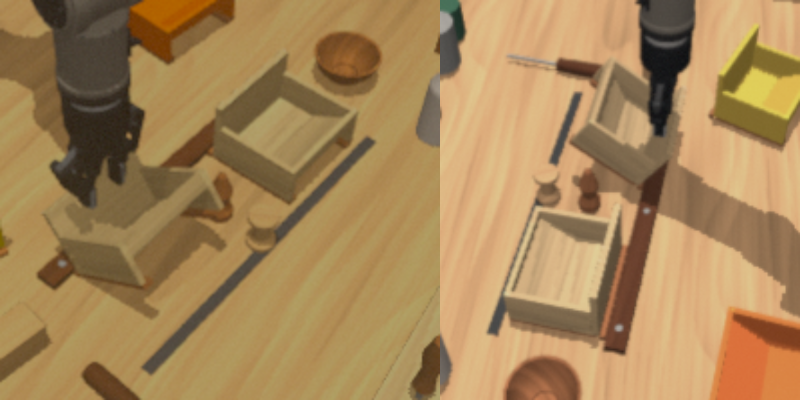

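View pics/wrist9.png

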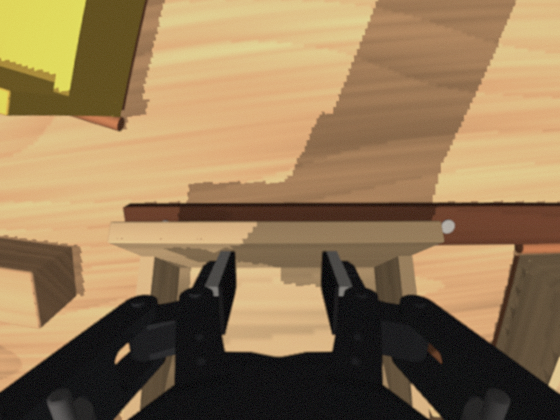

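send_rows(plan=[[0,0.2,0.47,0,0.5],[0,0.23,0.46,0,0.5],[0,0.26,0.44,0,0.5],[0,0.29,0.42,0,0.5],[0,0.32,0.4,0,0.5],[0,0.17,0.2,0,0.5],[0,0,0,0,0.5]])

```text
clock: 17.68
tcp_pos: [0.4379, -0.1076, 0.0728]
orientation: [-1.258, -1.128, 1.129]
contact_force: [0.3, -1.1, 1.3]
grip_width: 0.0427
```

```bash
python3 v.py 10;  python3 - <<'E'
from h import *; from bench import r
f=r.grab_frame("scene");c=cal(f); out=[]
W=[[.07,-.075,.064],[.07,.075,.064],[.07,.075,.0],[.07,-.075,.0],[.07,-.075,.064],[-.05,-.075,.064]]
for th in (46,52,58):
    im=f["image"][:,:,::-1].copy(); t=np.radians(th)
    P=np.array(W); X=P[:,0]+.065; Z=P[:,2]-.005
    Q=np.c_[X*np.cos(t)-Z*np.sin(t)+.022, P[:,1]-.124, X*np.sin(t)+Z*np.cos(t)+.005]
    cv2.polylines(im,[np.int32(proj(c,pose((.475,.012,-.11),Q))*16)],False,(0,0,255),1,shift=4)
    out.append(cv2.resize(im[180:270,190:290],None,fx=2.6,fy=2.6,interpolation=cv2.INTER_CUBIC))
cv2.imwrite("pics/tilt10.png",np.hstack(out))
E
```

```text
t 17.675 tcp [ 0.4379 -0.1076  0.0728] z [-0.994  0.109  0.001] y [-0.001  0.    -1.   ] F [ 0.31 -1.11  1.32] w 0.0427
```

View pics/b10.png

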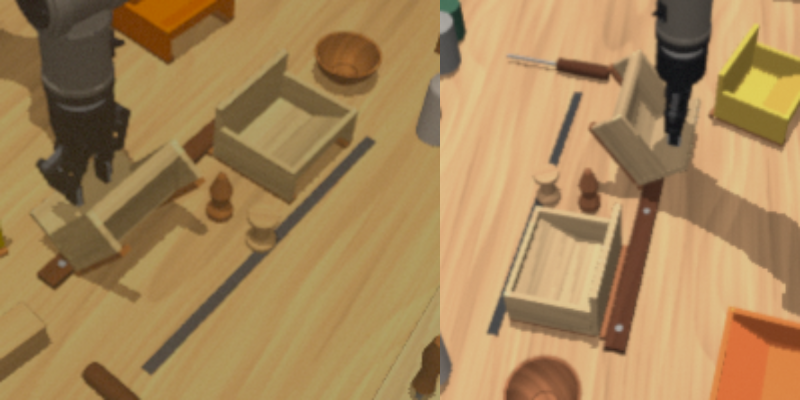

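View pics/tilt10.png

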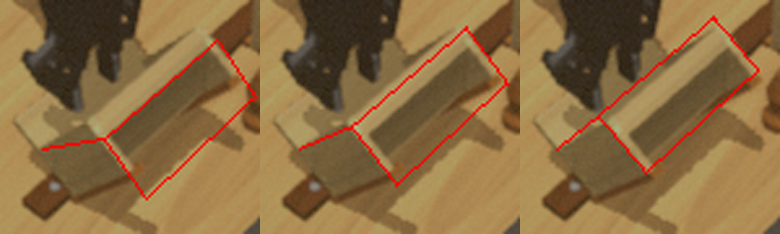

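No ring shows on the right crate's underside, so the left crate is crate_s. The tilt fits about 52–53°. Letting it down.

send_rows(plan=[[0,0,0,0,0.5],[0,0,0,0,0.5],[0,-0.17,-0.2,0,0.5],[0,-0.32,-0.4,0,0.5],[0,-0.29,-0.42,0,0.5],[0,-0.26,-0.44,0,0.5],[0,-0.23,-0.46,0,0.5],[0,-0.2,-0.47,0,0.5],[0,-0.17,-0.48,0,0.5],[0,-0.14,-0.5,0,0.5]])

```text
clock: 19.12
tcp_pos: [0.4725, -0.1113, 0.091]
orientation: [-1.259, -1.129, 1.128]
contact_force: [1.0, -1.4, 2.8]
grip_width: 0.0428
```

send_rows(plan=[[0,-0.1,-0.5,0,0.5],[0,-0.08,-0.5,0,0.5],[0,-0.05,-0.5,0,0.5],[0,0,-0.5,0,0.5],[0,0.03,-0.4,0,0.5],[0,0.05,-0.3,0,0.5],[0,0,-0.3,0,0.5],[0,0,-0.3,0,0.5],[0,0,-0.3,0,0.5],[0,0,-0.3,0,0.5],[0,0,-0.5,0,0.5],[0,0,-0.5,0,0.5]])

```text
clock: 20.62
tcp_pos: [0.5205, -0.1166, 0.0921]
orientation: [-1.258, -1.128, 1.129]
contact_force: [0.6, 0.9, 1.0]
grip_width: 0.0424
```

```bash
python3 v.py 11
```

```text
t 20.625 tcp [ 0.5205 -0.1166  0.0921] z [-0.994  0.109  0.001] y [-0.001  0.    -1.   ] F [0.65 0.9  0.97] w 0.0424
```

View pics/b11.png

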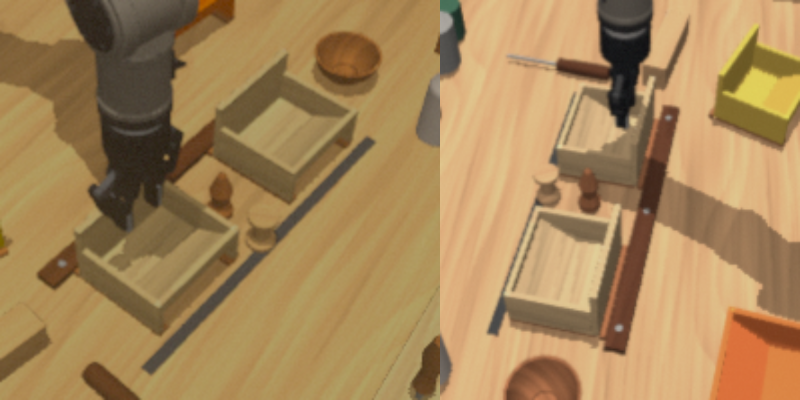

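send_rows(plan=[[0,-4,0,0,0.5],[0,-4,0,0,0.5],[4,-2,0,0,0.5],[5,0,0,0,0.5],[5,0,1,0,0.5],[5,0,2,0,0.5],[5,0,2,0,0.5],[2.1,0,2,0,0.5],[0,0,0,0,0.5],[0,0,0,0,0.5]])

```text
clock: 22.02
tcp_pos: [0.4797, 0.1496, 0.1923]
orientation: [-1.26, -1.128, 1.128]
contact_force: [-0.1, -0.6, -1.0]
grip_width: 0.043
```

```bash
python3 v.py 12; python3 - <<'E'
from h import *; from bench import r
from h import *
E
```

```text
t 22.025 tcp [0.4797 0.1496 0.1923] z [-0.994  0.11  -0.   ] y [ 0. -0. -1.] F [-0.07 -0.63 -1.02] w 0.043
```

View pics/wrist12.png

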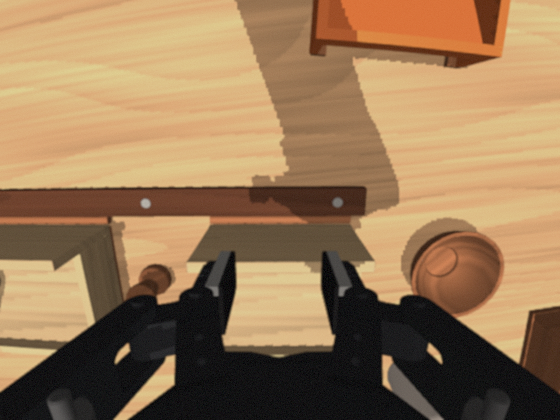

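View pics/b12.png

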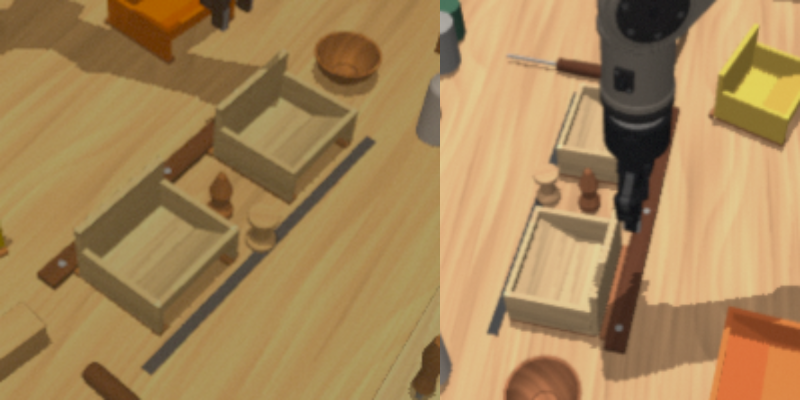

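```bash
python3 - <<'E'
from h import *; from bench import r
f=r.grab_frame("wrist");c=cal(f)
cv2.imwrite("pics/wc.png",cv2.resize(np.ascontiguousarray(f["image"][160:380,150:410,::-1]),None,fx=2.7,fy=2.7))
T=r.get_obs()["tcp_pos"]; 
for z,uv in((.1,[(190,262),(372,262)]),(.012,[(280,216)]) ):
    p=ray(c,uv,z); d=p-T; print(p.round(4),"rel tool own-x:",(d[:,0]*.994-d[:,1]*.11).round(4),"lat",(d[:,0]*.11+d[:,1]*.994).round(4))
E
```

```text
[[0.5073 0.0759 0.1   ]
 [0.5233 0.2185 0.1   ]] rel tool own-x: [0.0353 0.0355] lat [-0.07    0.0736]
[[0.5047 0.148  0.012 ]] rel tool own-x: [0.0248] lat [0.0014]
```

View pics/wc.png

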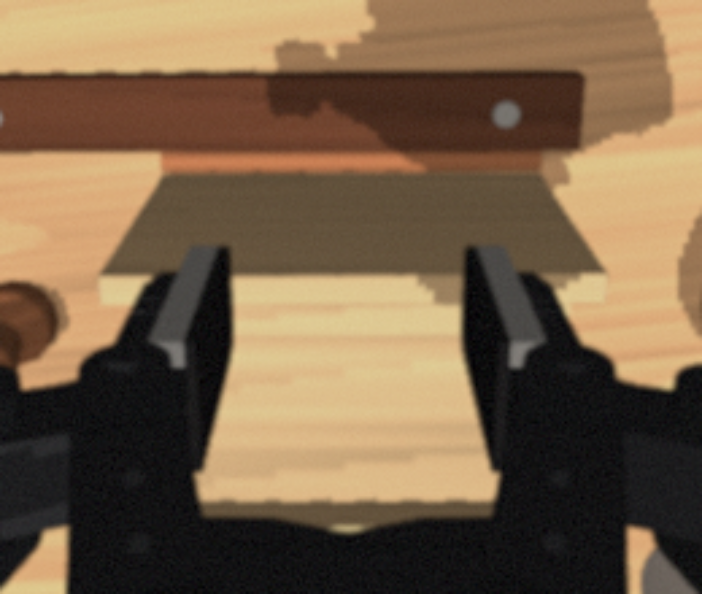

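send_rows(plan=[[0,4,0,0,0.5],[0,4,0,0,0.5],[0,3,0,0,0.5],[0,1.7,0,0,0.5],[0,1,0,0,0.5],[0,0,-0.8,0,0.5],[0,0,-0.8,0,0.5],[0,0,-0.4,0,0.5],[0,0,-0.4,0,0.5],[0,0,-0.4,0,0.5],[0,0,0,0,0.5]])

```text
clock: 23.6
tcp_pos: [0.5074, 0.1474, 0.0553]
orientation: [-1.259, -1.129, 1.128]
contact_force: [-1.2, -0.5, 0.2]
grip_width: 0.0424
```

```bash
python3 v.py 13
```

```text
t 23.6 tcp [0.5074 0.1474 0.0553] z [-0.994  0.109 -0.   ] y [ 0. -0. -1.] F [-1.16 -0.48  0.16] w 0.0424
```

View pics/b13.png

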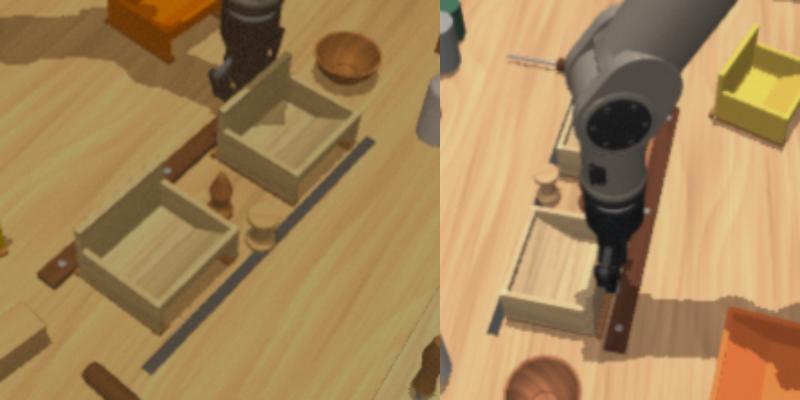

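View pics/wrist13.png

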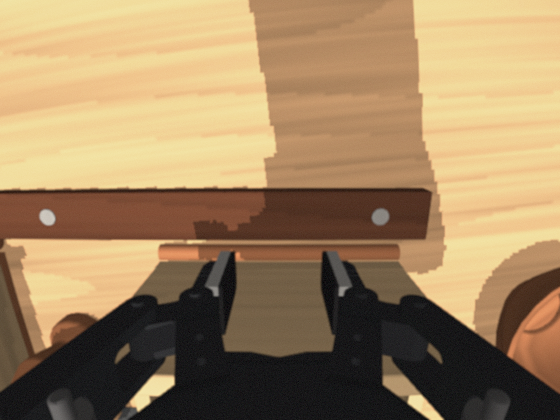

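send_rows(plan=[[0,0,-0.5,0,0.5],[0,0,-0.7,0,0.5],[0,0,-0.7,0,0.5],[0,0,-0.7,0,0.5],[0,0,-0.7,0,0.5],[0,0,-0.7,0,0.5],[0,0,-0.7,0,0.5],[0,0,-0.7,0,0.5],[0,0,-0.7,0,0.5],[0,0,-0.7,0,0.5],[0,0,-0.6,0,0.5],[0,0,-0.3,0,0.5]])

```text
clock: 25.25
tcp_pos: [0.5842, 0.139, 0.0554]
orientation: [-1.259, -1.128, 1.128]
contact_force: [-3.2, 0.1, 1.1]
grip_width: 0.0426
```

```bash
python3 v.py 14; python3 - <<'E'
import cv2
a=cv2.imread("pics/scene14.png")[120:250,270:390];cv2.imwrite("pics/c14.png",cv2.resize(a,None,fx=4.6,fy=4.6,interpolation=cv2.INTER_CUBIC))
E
```

```text
t 25.25 tcp [0.5842 0.139  0.0554] z [-0.994  0.109  0.   ] y [-0.  0. -1.] F [-3.22  0.15  1.1 ] w 0.0426
```

View pics/c14.png

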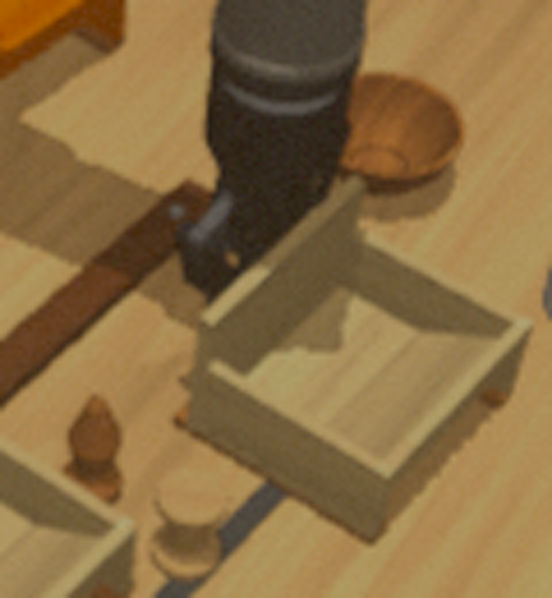

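View pics/b14.png

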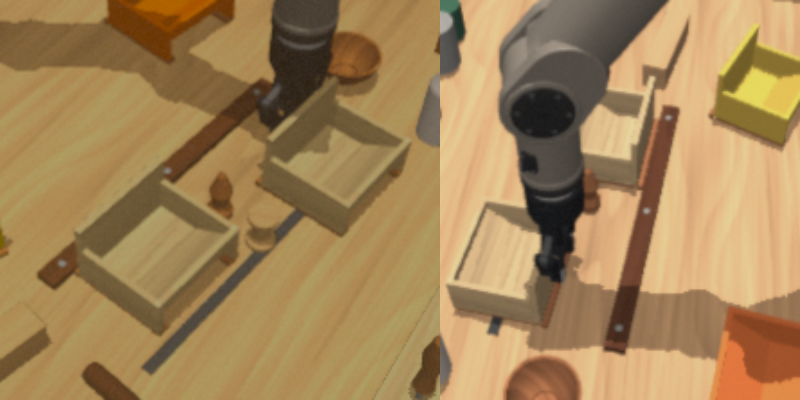

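```bash
cat > fitc.py <<'E'
from h import *; from bench import r
np.set_printoptions(precision=4,suppress=True)
S=cal(r.grab_frame("scene"));D=cal(r.grab_frame("side"))
def rep(p):
    for n,st in(("scene",(.652,-.010,-.1156)),("mean",(.653,-.010,-.112))):
        d=np.array(p[:2])-st[:2];c,s=np.cos(st[2]),np.sin(st[2]); print(n,"strip x %.4f y %.4f yaw %.3f"%(c*d[0]+s*d[1],-s*d[0]+c*d[1],p[2]-st[2]))
E
python3 - <<'E'
from fitc import *
uv=np.array([(360,180),(207,318),(388,470),(528,325),(375,540)])/4.6+[270,120]
P=np.array([[-.055,.075,.1],[-.055,-.075,.1],[.066,-.071,.064],[.066,.071,.064],[.07,-.075,.0]])
p,e=fit([(S,P,uv)],[.65,.12,-.1]);print(p,e.T);rep(p)
E
```

```text
[ 0.6613  0.1311 -0.1106] [[ 0.4599  0.262   0.0682 -0.3211 -0.4767]
 [-0.8303  0.3406 -0.159  -0.6241  1.9967]]
scene strip x -0.0071 y 0.1413 yaw 0.005
mean strip x -0.0075 y 0.1412 yaw 0.001
```

```bash
python3 - <<'E'
import cv2
a=cv2.imread("pics/side14.png")[205:305,165:265];cv2.imwrite("pics/d14.png",cv2.resize(a,None,fx=5.5,fy=5.5,interpolation=cv2.INTER_CUBIC))
E
```

```text
(no output)
```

View pics/d14.png

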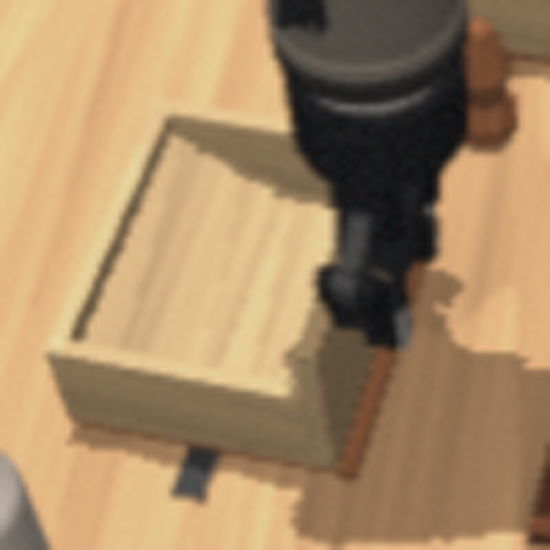

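Both views put the crate's middle about 7 mm short of the strip. One last nudge, then I back off.

send_rows(plan=[[0,0,-0.3,0,0.5],[0,0,-0.3,0,0.5],[0,0,0,0,0.5],[0,0,0,0,0.5],[0,0,1,0,0.5],[0,0,2,0,0.5],[0,0,2,0,0.5],[0,-4,0,0,0.5],[0,-5,0,0,0.5],[0,-5,0,0,0.5],[0,0,0,0,0.5],[0,0,0,0,0.5]])

```text
clock: 27.0
tcp_pos: [0.5395, 0.1438, 0.195]
orientation: [-1.259, -1.129, 1.129]
contact_force: [-0.3, -0.5, -1.2]
grip_width: 0.0424
```

```bash
python3 v.py 15; python3 - <<'E'
import cv2,numpy as np
a=cv2.imread("pics/scene15.png")[120:250,270:390];b=cv2.imread("pics/side15.png")[205:305,165:265]
cv2.imwrite("pics/c15.png",np.hstack([cv2.resize(a,None,fx=3.3,fy=3.3,interpolation=2)[:400],cv2.resize(b,None,fx=4,fy=4,interpolation=2)]))
E
```

```text
t 27.0 tcp [0.5395 0.1438 0.195 ] z [-0.994  0.109  0.   ] y [-0.  0. -1.] F [-0.26 -0.47 -1.19] w 0.0424
```

View pics/c15.png

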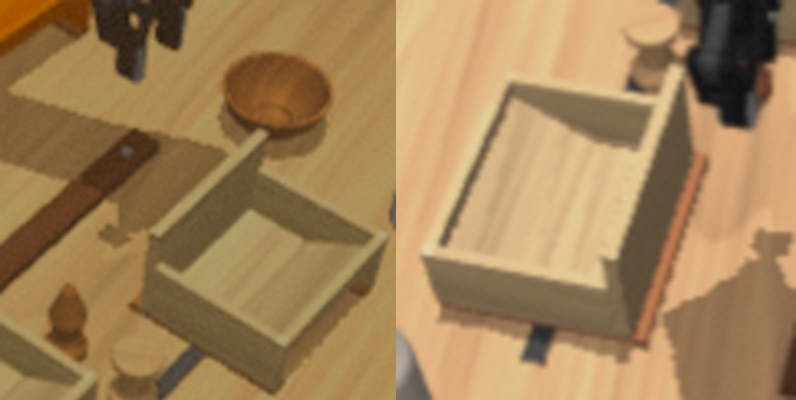

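View pics/scene15.png

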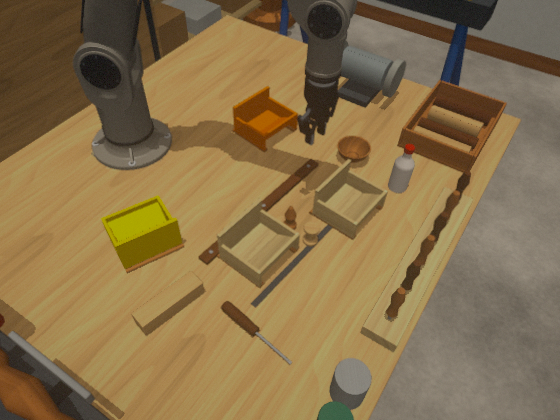

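```bash
python3 - <<'E'
from fitc import *
a=np.array([(266,135),(153,234),(280,340),(384,236)])/3.3+[270,120]
b=np.array([(607,262),(683,68),(514,84),(428,248)]);b=(b-[396,0])/4+[165,205]
P=np.array([[-.055,.075,.1],[-.055,-.075,.1],[.066,-.071,.064],[.066,.071,.064]])
for o in([(S,P,a)],[(D,P,b)]):
    p,e=fit(o,[.65,.12,-.1]);print(p,abs(e).max());rep(p)
print(r.hand_in())
E
```

```text
[ 0.6666  0.1283 -0.1265] 1.2002872884720261
scene strip x -0.0015 y 0.1391 yaw -0.011
mean strip x -0.0020 y 0.1390 yaw -0.015
[ 0.6597  0.1334 -0.1361] 1.931423650367691
scene strip x -0.0089 y 0.1433 yaw -0.021
mean strip x -0.0094 y 0.1432 yaw -0.024
the job is handed in; nothing more can be done
None
```

The stamped crate now stands flat and square across the dispatch line, and I handed the job in at about 27 s of the 70 s allowed. No verdict came back.

- **Finding the stamp:** I tipped the left crate and then the right one to about 53°, and let each down along the same arc. The ring with a cross showed under the left crate. The right crate's underside was only partly in view, and no mark showed on it.
- **Moving it:** I pushed the left crate about 95 mm straight ahead from behind its tall board, then drew the arm clear.

**Last checks:**
- **Position:** the scene camera puts the crate's middle about 2 mm short of the strip's centre line, and the side camera about 9 mm short. They disagree by roughly 7 mm, but both are within the 30 mm limit.
- **Lengthwise and turn:** it sits about 0.14 m along the strip from its centre (limit 0.2 m) and is turned no more than about 0.02 rad (limit 0.2 rad).
- **The rest of the bench:** the right crate is flat at the batten; I estimate it slid under 10 mm. Nothing else looks moved in the pictures, though I did not measure those things again. The force readings taken during the work stayed near 5 N or below.

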